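# Unlatch the strap bin and tilt the ring-headed clamp strap out of its slot

## Task

Two hooked steel clamp straps are locked in the covered grey bin with their heads sticking out of the front slots. Push the latch lever on the bin's cover over so that its tongues rise clear, draw out the strap with the round ring head through its slot (tilt it, head up, so that its turned-up foot comes through) and lay it gently on the large mint-green tray with its whole length on the tray, letting go of it only when it is down. Leave the T-headed strap in the bin, and do not disturb the jar that stands on the tray or the other things on the bench.

Things in the scene. Friction and masses are not known exactly. Their poses are not given: they have to be found in the camera images.
- bin_front (a point): Grey steel bin with a screwed-on clear cover, fixed, 125 mm deep, 150 wide, 69 high, left or right of the tray. This point: foot of the front wall's outer face, midway across, at bench height. x axis level into the bin, y across it, z up. Inner floor at z = 26 mm, cover's underside at 66 mm. Front wall 3 mm thick; a strap can leave only through its slot.
- slot_plus (a point): Centre of one of the two upright slots in the bin's front wall, on its outer face: 17 mm wide, open from 26 to 54 mm above the bench (wall above and below). At y = +40 mm, z = 40 mm in the bin_front frame; axes as there.
- slot_minus (a point): Centre of the other slot, alike, at y = -40 mm, z = 40 mm in the bin_front frame.
- latch (a joint): Over-centre latch lever on the bin's cover, rad: 0 locked (leans to the front), 0.7 fully released (leans back); snaps to either end from the middle. Locked, its two tongues, 7 to 13 mm in front of the wall, hang to 3 mm above the straps and keep them from being raised; released they stand 80 mm or more above the bench, up to 22 mm in front of the wall.
- latch_grip (a point): Middle of the lever's black cross grip, a round bar 14 mm thick, 46 mm long across the bin, 53 mm from the lever's axis (along the bin's y at x = 45, z = 73 mm in bin_front). Locked it is at about x = 27, z = 123 mm in bin_front; push it in the bin's +x direction with about 4 N until it snaps over; released it is at about x = 64 mm, same height.
- strap_ring_grip (a point): The strap to take, in either slot: steel, 190 mm long, about 120 g; bar 12 mm wide (y), 10 high. This point: middle of the bar's section, 37 to 47 mm in front of the bin wall and 31 mm above the bench at the start; grip it here across its width, with the fingertips near its underside so that it can be laid flat. x axis along the bar toward the foot, z up. Balance point about 65 mm in +x from here.
- strap_ring_eye (a point): Centre of the head of the strap to take: a flat ring 28 mm across, 8 thick, 29 mm in -x from strap_ring_grip; bare bar from there to the bin wall.
- strap_ring_foot (a point): Inner end of the strap to take, half-way up the bar, in the middle of the foot, 144 mm in +x from strap_ring_grip. The foot is turned up: 6 mm long (along x), 12 wide, rising 24 mm above the bar's top (34 mm in all; the slot is 28). Drawn level it catches behind the wall above the slot; with it close behind the wall, head raised 30 to 45 degrees, it comes through.
- strap_tee_grip (a point): The same point on the other strap, which stays in the bin: alike but for its head, a cross bar 34 mm long and 8 mm thick (a T).
- tray: Mint-green waffle tray, fixed, 235 x 235 mm; things lie about 9 mm above the bench on it; origin at the centre of its underside, x and y along its sides.
- jar_mid (a point): White screw-top jar, 47 mm across, 50 high, standing on the tray; half-way up its axis. Leave it standing.
- bottle: White squeeze bottle with red cone cap, 53 mm across, 155 high, loose bystander; origin at the centre of its underside.
- tape: Roll of amber tape lying flat, 66 mm across, 13 high, loose bystander; origin at the centre of its underside.
- wrench: Small torque wrench with red sleeve, 146 x 21 x 21 mm, loose bystander lying between bin and tray along its own y; origin at the centre of its underside.
Not all that is in view belongs to the job. Leave any red look-alike of the part that bears jar_mid alone.

How it is judged:
By the outcome, as a careful person would: the job done as asked, in the order asked, and still so for the second after the job is handed in, with the robot touching nothing.
It also fails if it takes over 64 s, if anything falls off the work surface, if the arm or the gripper's body presses on something with over 40 N, if the wrist force passes 120 N, or if a joint passes its speed limit or range.

## Robot

A 7-joint arm with a two-finger parallel gripper is mounted at the origin on a cart in front of the work surface, level with it; the furniture and walls round the work are solid. World frame = base frame: x ahead of the robot, y to its left, z up, the work surface at z = 0. Lengths are in m, angles in degrees, forces in N, time in s.
With the tool pointing down it reaches from about 0.4 to 0.925 m from the base axis. Payload 4.1 kg.
Tool frame: the origin (TCP) lies on the centre line of the jaws, within the pads' length; the fingertips stand 19 mm ahead of it and the grasp point (between the pads) is the TCP; z points along the fingers, y is the line along which they close (so a half turn about z gives the same grasp; the last joint's range is limited). The gripper opens to 85 mm and grips with 20 to 120 N. Pads are 22 mm wide; open, the fingers measure 114 mm over their backs; the gripper's body (76 mm by 85 mm) begins 54 mm behind the grasp point. The pads swing forward as they close: fully open they stand 13 mm farther back than shut.
Start: joints at [-70.359, 22.827, 2.584, 88.041, -1.071, 69.15, -2.905], TCP at [0.278, 0.588, 0.25] pointing down, gripper open.
Joint ranges: [-161.44, 161.44], [-28.35, 127.94], [-78.24, 83.42], [0, 140.83], [-78.03, 258.03], [13.02, 114.36], [-168.23, 168.23]. Speed limits (degrees/s): [147.25, 147.25, 180, 180, 180, 180, 180].

## Interface

Orientations are given as a 3x3 rotation matrix whose columns are the frame's x, y, z axes.
In Python, from bench import robot gives the robot as it stands. The module is installed in compiled form; this text tells all that it offers.
- The arm moves only by the tool move_arm, never from a script. Its argument "deltas" is a list of rows, each an object of numbers: "fingers": the closure, from 0 (fully open) to 1 (shut); "dx", "dy", "dz": the shift along the tool's x, y, z in m; "roll": the turn about the tool's z in rad. A call has 1 to 12 rows; each row shifts and turns the commanded pose from where the row before left it, along the tool's axes as they then stand; what a row does not reach is not made up. A row lasts 1/12 s, in which the tool goes at most 41.7 mm and 7.16 degrees, less where a joint would pass 70% of its speed; a pose out of reach is approached as far as the arm can. A call is refused whole if a number of a shift passes 0.0417 or a number of a turn 0.125, either way. A call with a gripper value outside its range is refused whole. The fingers move at their own pace and stop on an object; "newtons" is the grip in N (left out, the last holds). Time passes only in rows, so rows that do not move let the fingers close. It gives the time, the measured TCP pose, the force, the opening and the grip force at its end, in the units of the state.
- robot.observe(): the state, without advancing time (a new reading comes with each control period).
- robot.grab_frame(name): name is "scene" or "side" or "wrist"; returns a dict with "frame" (480x640x3 uint8, red, green, blue), "depth" (480x640 float32, m along the optical axis (not along the pixel's ray), 0 where there is no reading), "vertical_fov" (degrees; the focal length in pixels is half the picture's height over the tangent of half this angle, whatever the lens; pixels are square), "cx", "cy" (the principal point, pixels), "pose" (4x4, takes a point from camera to world coordinates); the wrist camera has in their place "tool_from_camera" (4x4, takes a point from camera to tool coordinates, whose origin is the TCP and whose axes are the flange's). Camera axes: x right, y down, z forward; pixel columns grow to the right and rows downward; lengths in m; the calibration is good to about 2 mm. A picture is of the moment at which its call begins: read the wrist's pose just before it.
- robot.close_job(): hands the job in; it is judged then, once.
The state is a dict: "clock": time; "q": joint angles; "joint_velocities": joint speeds; "joint_torque": joint torques, N m; "position": TCP position; "orientation": TCP orientation; "contact_force": force on the tool from outside, world axes, zero at the start; "moment": the same for the moment, N m; "opening": finger opening in m; "gripper_force": force on a finger pad.
Only numpy, scipy, OpenCV 4.12 (cv2) and the standard library are available. Lean on these libraries where they do the work, as an engineer would, in place of code of your own. Each camera call takes 0.05 s, during which the arm holds its last target. There are 200 camera calls.

## Working session

There is one attempt and no reset: what is moved stays moved. The work goes in short steps, Python scripts to look and compute and a tool call to move; the robot and the scene stay as the last step left them, time stands still between calls to the robot, and variables do not carry over. Pictures are saved under pics/ and viewed, at most 10 in all, crops included, and the job is handed in when it is done.

Besides the shell and the picture viewer there is one more tool, called after ">>>" in YAML: its name, and indented under it one key for each argument. move_arm: Moves the arm, as the interface text tells. Its arguments: {"type":"object","properties":{"deltas":{"type":"array","items":{"type":"object","properties":{"fingers":{"type":"number"},"dx":{"type":"number"},"dy":{"type":"number"},"dz":{"type":"number"},"roll":{"type":"number"}}}},"newtons":{"type":"number"}},"required":["deltas"]}

```bash
mkdir -p pics
cat > h.py <<'E'
import numpy as np, cv2
from bench import robot
def grab(n):
    s=robot.observe(); g=robot.grab_frame(n)
    f=240/np.tan(np.radians(g["vertical_fov"])/2)
    if "pose" in g: T=np.array(g["pose"])
    else:
        W=np.eye(4); W[:3,:3]=np.array(s["orientation"]); W[:3,3]=s["position"]; T=W@np.array(g["tool_from_camera"])
    return g["frame"],g["depth"],f,g["cx"],g["cy"],T
def pts(g):
    im,d,f,cx,cy,T=g
    v,u=np.mgrid[:480,:640]
    P=np.stack([(u-cx)/f*d,(v-cy)/f*d,d],-1)@T[:3,:3].T+T[:3,3]
    P[d==0]=np.nan
    return P
def proj(g,p):
    T=np.linalg.inv(g[5]); c=T[:3,:3]@p+T[:3,3]; return c[:2]/c[2]*g[2]+[g[3],g[4]]
def save(im,n): cv2.imwrite("pics/"+n,cv2.cvtColor(im,cv2.COLOR_RGB2BGR))
E
python3 - <<'E'
from h import *
a=grab("scene");b=grab("side")
save(a[0],"scene.png");save(b[0],"side.png")
np.savez("a.npz",im=a[0],P=pts(a));np.savez("b.npz",im=b[0],P=pts(b))
s=robot.observe();print(s["clock"],s["position"],np.round(s["orientation"],3),s["opening"])
for g in(a,b):print(np.round(g[5],3),g[2:5])
E
```

```text
0.1 [0.27764622 0.58711269 0.24935619] [[-0.904  0.427 -0.001]
 [ 0.427  0.904 -0.002]
 [-0.    -0.002 -1.   ]] 0.08514255248376064
[[ 0.836 -0.26   0.484  0.052]
 [-0.549 -0.406  0.731 -0.624]
 [ 0.007 -0.876 -0.481  0.581]
 [ 0.     0.     0.     1.   ]] (np.float64(481.74051129163735), 316.9498180099867, 243.12106568659027)
[[ 0.826 -0.294  0.482  0.013]
 [-0.564 -0.464  0.683 -0.682]
 [ 0.023 -0.836 -0.549  0.722]
 [ 0.     0.     0.     1.   ]] (np.float64(539.1148793418346), 321.5248962242535, 231.0730892097871)
```

View pics/scene.png

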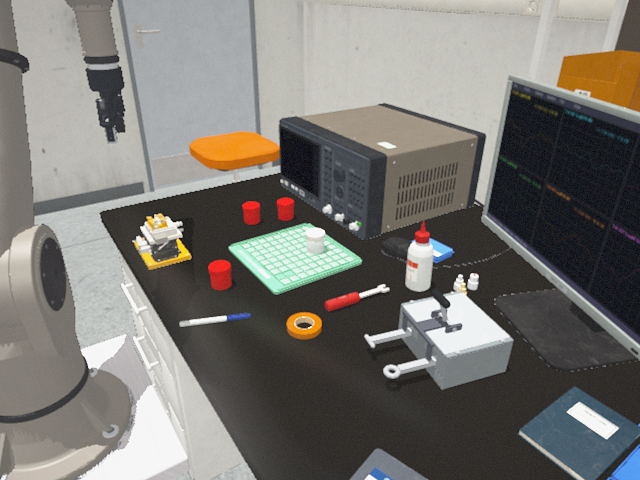

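View pics/side.png

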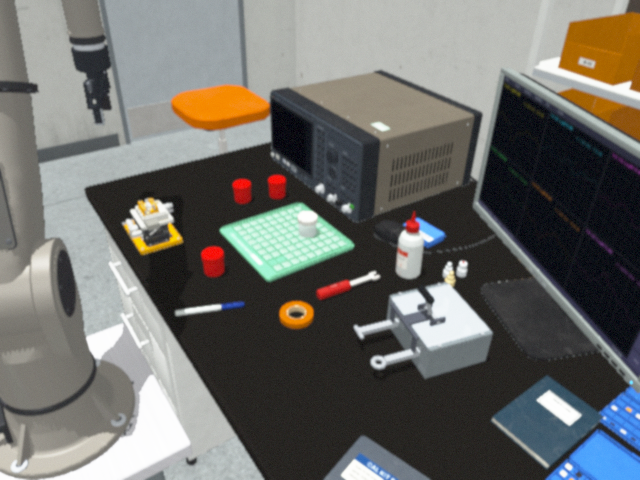

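The scene picture shows the bin at (455,340) with the ring head at (392,371) in the near slot and the T-head at (370,340) in the far slot. The tray is at (295,257) with the white jar at (316,241). The red jars at (252,213), (286,209) and (220,275) are look-alikes. The tape (304,325), wrench (357,297) and bottle (420,265) are bystanders. The side view shows the same layout. The strap to take is the one with the round ring, at (392,371). I'll check it in the enlarged crop.

Run:
```python
from h import *
for n in "ab":
    z=np.load(n+".npz");im=z["im"];P=z["P"]
    hsv=cv2.cvtColor(im,cv2.COLOR_RGB2HSV)
    X,Y,Z=P[...,0],P[...,1],P[...,2]
    ok=np.isfinite(Z)
    print(n)
    def comp(m,nm,zr=None):
        k,l,st,_=cv2.connectedComponentsWithStats(m.astype(np.uint8))
        if k<2: print(nm,"none");return None
        i=1+np.argmax(st[1:,4]);q=P[(l==i)&ok];r=cv2.minAreaRect((q[:,:2]*1000).astype(np.float32))
        print(nm,st[i],"med",np.round(np.median(q,0)*1000),"rect",np.round(r[0]),np.round(r[1]),round(r[2],1),"z",np.round(np.percentile(q[:,2],[2,98])*1000))
        return q
    mint=(hsv[...,0]>65)&(hsv[...,0]<95)&(hsv[...,1]>40)&ok&(Z<.03)
    comp(mint,"tray")
    jar=ok&(Z>.045)&(Z<.06)&(hsv[...,1]<40)&(hsv[...,2]>150)
    bx=np.zeros_like(jar);bx[215:270,280:350]=1;comp(jar&bx,"jartop")
    org=(hsv[...,0]>8)&(hsv[...,0]<25)&(hsv[...,1]>150)&ok&(Z<.03)
    bx[:]=0;bx[300:345,270:330]=1;comp(org&bx,"tape")
    wr=ok&(Z>.006)&(Z<.035);bx[:]=0;bx[265:315,315:395]=1;comp(wr&bx,"wrench")
    bin_=ok&(Z>.064)&(Z<.074)&(hsv[...,1]<60);bx[:]=0;bx[280:390,380:520]=1;comp(bin_&bx,"cover")
    st=ok&(Z>.022)&(Z<.045);bx[:]=0;bx[310:385,345:410]=1
    k,l,s,_=cv2.connectedComponentsWithStats((st&bx).astype(np.uint8))
    for i in range(1,k):
        if s[i,4]>40:
            q=P[l==i];r=cv2.minAreaRect((q[:,:2]*1000).astype(np.float32));print("strap",s[i],np.round(np.median(q,0)*1000),np.round(r[0]),np.round(r[1]),round(r[2],1),np.round(cv2.boxPoints(r)).tolist())
    lev=ok&(Z>.085)&(Z<.14);bx[:]=0;bx[275:335,400:480]=1;comp(lev&bx,"lever")
    comp(lev&bx&(hsv[...,2]<70),"grip")
    bo=ok&(Z>.03)&(Z<.16);bx[:]=0;bx[215:295,390:440]=1;comp(bo&bx,"bottle")
z=np.load("a.npz");im=z["im"]
save(cv2.resize(im[280:400,350:520],None,fx=4.5,fy=4.5,interpolation=cv2.INTER_CUBIC),"crop.png")
```

```text
a
tray [ 228  223  135   72 3347] med [528. 198.   9.] rect [559. 246.] [255. 267.] 0.9 z [-2. 13.]
jartop [305 228  20  14 230] med [598. 209.  57.] rect [601. 215.] [45. 46.] 11.8 z [46. 59.]
tape [286 312  36  28 587] med [426. -19.  11.] rect [436.  -1.] [90. 66.] 56.3 z [-2. 14.]
wrench [324 285  65  26 494] med [546.   4.  14.] rect [568.   6.] [ 22. 146.] 85.5 z [ 7. 21.]
cover [ 402  291  111   69 3075] med [ 618. -233.   69.] rect [ 606. -203.] [152. 141.] 76.0 z [65. 73.]
strap [364 315  46  34 459] [ 524. -143.   34.] [ 534. -134.] [ 43. 106.] 83.7 [[479.0, -149.0], [584.0, -161.0], [589.0, -118.0], [484.0, -106.0]]
strap [383 362  27  17 280] [ 476. -215.   34.] [ 479. -215.] [27. 48.] 66.4 [[451.0, -218.0], [495.0, -237.0], [506.0, -212.0], [462.0, -193.0]]
lever [431 290  19  27 240] med [ 575. -200.  125.] rect [ 582. -197.] [46. 24.] 75.6 z [ 88. 130.]
grip [431 290  19  18 158] med [ 574. -198.  127.] rect [ 576. -196.] [45. 12.] 77.2 z [122. 130.]
bottle [ 390  221   43   59 1252] med [703. -25.  74.] rect [740.  44.] [192.  52.] 64.4 z [ 31. 136.]
b
tray [ 219  201
[... 362 characters left out ...]
.]
cover [ 390  283  103   70 3678] med [ 608. -219.   68.] rect [ 608. -205.] [153. 141.] 76.6 z [65. 73.]
strap [354 314  56  31 526] [ 537. -148.   33.] [ 525. -151.] [78. 91.] 65.4 [[467.0, -167.0], [550.0, -205.0], [583.0, -134.0], [500.0, -96.0]]
strap [371 350  39  20 368] [ 490. -220.   33.] [ 493. -221.] [28. 74.] 68.6 [[453.0, -221.0], [522.0, -248.0], [532.0, -221.0], [464.0, -194.0]]
lever [417 285  18  27 203] med [ 577. -202.  125.] rect [ 582. -199.] [44. 23.] 75.5 z [ 87. 129.]
grip [418 285  15  19 104] med [ 575. -199.  127.] rect [ 576. -198.] [43. 11.] 70.8 z [122. 129.]
bottle [ 390  215   34   54 1128] med [704. -28.  76.] rect [743.  40.] [188.  52.] 63.2 z [ 31. 133.]
```

View pics/crop.png

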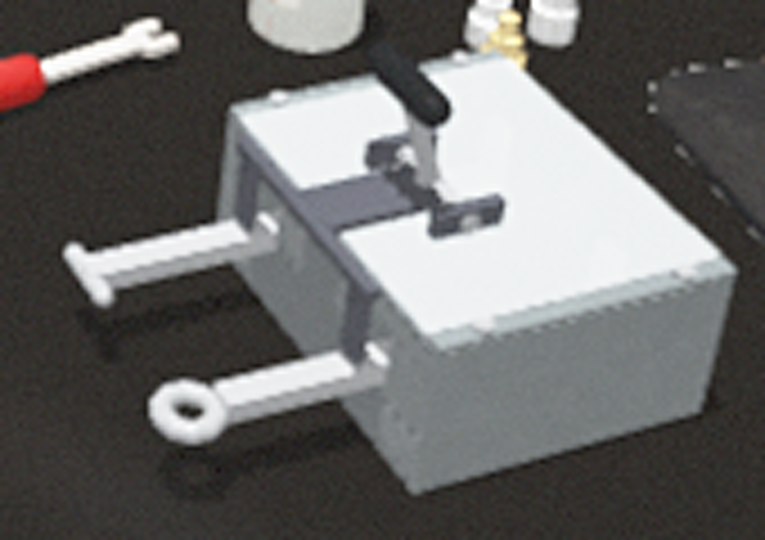

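The crop confirms it: the round ring at crop (188,408) is the near strap, in slot_minus, and the T at crop (88,275) is the other one. The bin's x axis is about (0.970, -0.242) and bin_front is about (0.552, -0.190). Next I'll roll to line up with the bin and travel to the front of the latch with the fingers shut.

>>> move_arm:
  deltas:
    - {"roll": -0.1,"fingers": 1}
    - {"roll": -0.097,"fingers": 1}
    - {"dx": -0.0184,"dy": -0.0287,"fingers": 1}
    - {"dx": -0.0184,"dy": -0.0287,"fingers": 1}
    - {"dx": -0.0184,"dy": -0.0287,"fingers": 1}
    - {"dx": -0.0184,"dy": -0.0287,"fingers": 1}
    - {"dx": -0.0184,"dy": -0.0287,"fingers": 1}
    - {"dx": -0.0184,"dy": -0.0287,"fingers": 1}
    - {"dx": -0.0184,"dy": -0.0287,"fingers": 1}
    - {"dx": -0.0184,"dy": -0.0287,"fingers": 1}
    - {"dx": -0.0184,"dy": -0.0287,"fingers": 1}
    - {"dx": -0.0184,"dy": -0.0287,"fingers": 1}
  newtons: 40

```text
invalid input
```

>>> move_arm:
  deltas:
    - {"dx": -0.0184,"dy": -0.0287,"fingers": 1}
    - {"dx": -0.0184,"dy": -0.0287,"fingers": 1}
    - {"dx": -0.0184,"dy": -0.0287,"fingers": 1}
    - {"dx": -0.0184,"dy": -0.0287,"fingers": 1}
    - {"dx": -0.0184,"dy": -0.0287,"fingers": 1}
    - {"dx": -0.0184,"dy": -0.0287,"fingers": 1}
    - {"dx": -0.0184,"dy": -0.0287,"fingers": 1}
    - {"dx": -0.0184,"dy": -0.0287,"fingers": 1}
    - {"dx": -0.0184,"dy": -0.0287,"fingers": 1}
    - {"dx": -0.0184,"dy": -0.0287,"fingers": 1}
    - {"fingers": 1}

```text
invalid input
```

>>> move_arm:
  deltas:
    - {"dx": 0.0,"dy": 0.0,"dz": 0.0,"roll": -0.1,"fingers": 1.0}
    - {"dx": 0.0,"dy": 0.0,"dz": 0.0,"roll": -0.097,"fingers": 1.0}
  newtons: 40

```text
clock: 0.27
position: [0.2777, 0.5873, 0.2496]
orientation: [[-0.971, 0.238, -0.0], [0.238, 0.971, -0.001], [-0.0, -0.001, -1.0]]
contact_force: [0.2, 0.3, -1.1]
opening: 0.064
gripper_force: 0.0
```

All keys are needed in each row.

>>> move_arm:
  deltas:
    - {"dx": -0.0184,"dy": -0.0287,"dz": 0,"roll": 0,"fingers": 1}
    - {"dx": -0.0184,"dy": -0.0287,"dz": 0,"roll": 0,"fingers": 1}
    - {"dx": -0.0184,"dy": -0.0287,"dz": 0,"roll": 0,"fingers": 1}
    - {"dx": -0.0184,"dy": -0.0287,"dz": 0,"roll": 0,"fingers": 1}
    - {"dx": -0.0184,"dy": -0.0287,"dz": 0,"roll": 0,"fingers": 1}
    - {"dx": -0.0184,"dy": -0.0287,"dz": 0,"roll": 0,"fingers": 1}
    - {"dx": -0.0184,"dy": -0.0287,"dz": 0,"roll": 0,"fingers": 1}
    - {"dx": -0.0184,"dy": -0.0287,"dz": 0,"roll": 0,"fingers": 1}
    - {"dx": -0.0184,"dy": -0.0287,"dz": 0,"roll": 0,"fingers": 1}
    - {"dx": -0.0184,"dy": -0.0287,"dz": 0,"roll": 0,"fingers": 1}
    - {"dx": -0.0184,"dy": -0.0287,"dz": 0,"roll": 0,"fingers": 1}
    - {"dx": -0.0184,"dy": -0.0287,"dz": 0,"roll": 0,"fingers": 1}

```text
clock: 1.27
position: [0.4086, 0.1982, 0.2501]
orientation: [[-0.97, 0.242, -0.0], [0.242, 0.97, -0.0], [0.0, -0.0, -1.0]]
contact_force: [0.6, -0.6, 0.4]
opening: -0.0004
gripper_force: 0.0
```

>>> move_arm:
  deltas:
    - {"dx": -0.0184,"dy": -0.0287,"dz": 0,"roll": 0,"fingers": 1}
    - {"dx": -0.0184,"dy": -0.0287,"dz": 0,"roll": 0,"fingers": 1}
    - {"dx": -0.0184,"dy": -0.0287,"dz": 0,"roll": 0,"fingers": 1}
    - {"dx": -0.0184,"dy": -0.0287,"dz": 0,"roll": 0,"fingers": 1}
    - {"dx": -0.0184,"dy": -0.0287,"dz": 0,"roll": 0,"fingers": 1}
    - {"dx": -0.0184,"dy": -0.0287,"dz": 0,"roll": 0,"fingers": 1}
    - {"dx": -0.0184,"dy": -0.0287,"dz": 0,"roll": 0,"fingers": 1}
    - {"dx": -0.0184,"dy": -0.0287,"dz": 0,"roll": 0,"fingers": 1}
    - {"dx": -0.0184,"dy": -0.0287,"dz": 0,"roll": 0,"fingers": 1}
    - {"dx": -0.0184,"dy": -0.0287,"dz": 0,"roll": 0,"fingers": 1}
    - {"dx": 0,"dy": 0,"dz": 0,"roll": 0,"fingers": 1}
    - {"dx": 0,"dy": 0,"dz": 0,"roll": 0,"fingers": 1}

```text
clock: 2.27
position: [0.5173, -0.1253, 0.2499]
orientation: [[-0.969, 0.247, -0.001], [0.247, 0.969, -0.001], [0.001, -0.001, -1.0]]
contact_force: [0.2, 0.2, -0.3]
opening: 0.0002
gripper_force: 0.0
```

```bash
cat > m.py <<'E'
from h import *
import sys
g=grab("wrist");im=g[0];save(im,sys.argv[1]);P=pts(g);Z=P[...,2];ok=np.isfinite(Z);np.savez("w.npz",im=im,P=P)
# points in approximate bin frame
c=np.array([.552,-.1905]);ex=np.array([.970,-.242]);ey=np.array([.242,.970])
B=np.stack([(P[...,:2]-c)@ex,(P[...,:2]-c)@ey,Z],-1)*1000
def rep(n,m,ang=False):
    m=m&ok
    if m.sum()<15: print(n,"few");return
    q=B[m];r=cv2.minAreaRect(q[:,:2].astype(np.float32))
    print(n,m.sum(),"x",np.round(np.percentile(q[:,0],[1,50,99])),"y",np.round(np.percentile(q[:,1],[1,50,99])),"z",np.round(np.percentile(q[:,2],[1,50,99])),"rect",np.round(r[0]),np.round(r[1]),round(r[2],1))
x,y,z=B[...,0],B[...,1],B[...,2]
rep("cover",(z>63)&(z<73)&(x>-30)&(x<150)&(abs(y)<90))
rep("lever",(z>90)&(z<140)&(x>-30)&(x<100)&(abs(y)<40))
rep("grip",(z>112)&(z<140)&(x>-10)&(x<100)&(abs(y)<40))
rep("front",(z>74)&(z<120)&(x>-60)&(x<15)&(abs(y)<70))
rep("ring",(z>20)&(z<45)&(x>-110)&(x<-54)&(y<0)&(y>-80))
rep("ringbar",(z>20)&(z<45)&(x>-50)&(x<-15)&(y<0)&(y>-80))
rep("tee",(z>20)&(z<45)&(x>-110)&(x<-54)&(y>0)&(y<80))
rep("teebar",(z>20)&(z<45)&(x>-50)&(x<-15)&(y>0)&(y<80))
E
python3 m.py w1.png; python3 -c "
from h import *;print(np.round(robot.grab_frame('wrist')['tool_from_camera'],3))"
```

```text
cover 9645 x [-10.  26.  92.] y [-73. -34.  74.] z [64. 68. 72.] rect [45.  1.] [112. 150.] 0.6
lever 1422 x [22. 26. 36.] y [-20.   1.  23.] z [ 95. 127. 130.] rect [31.  1.] [45. 18.] 89.3
grip 1385 x [22. 26. 35.] y [-20.   1.  23.] z [120. 128. 130.] rect [29.  1.] [45. 14.] 89.3
front 1563 x [-11.  -6.  14.] y [-45.   1.  47.] z [74. 75. 77.] rect [2. 0.] [26. 96.] 0.3
ring 877 x [-85. -70. -54.] y [-51. -38. -26.] z [30. 34. 36.] rect [-70. -39.] [27. 31.] 88.8
ringbar 687 x [-50. -33. -15.] y [-45. -38. -33.] z [27. 35. 37.] rect [-33. -39.] [35. 13.] 0.9
tee 704 x [-78. -72. -55.] y [24. 40. 55.] z [31. 35. 37.] rect [-66.  40.] [33. 24.] 89.6
teebar 610 x [-50. -33. -16.] y [34. 40. 46.] z [31. 35. 37.] rect [-32.  40.] [35. 12.] 0.5
[[-0.    -0.953 -0.304  0.077]
 [ 1.    -0.    -0.    -0.   ]
 [-0.    -0.304  0.953 -0.123]
 [ 0.     0.     0.     1.   ]]
```

View pics/w1.png

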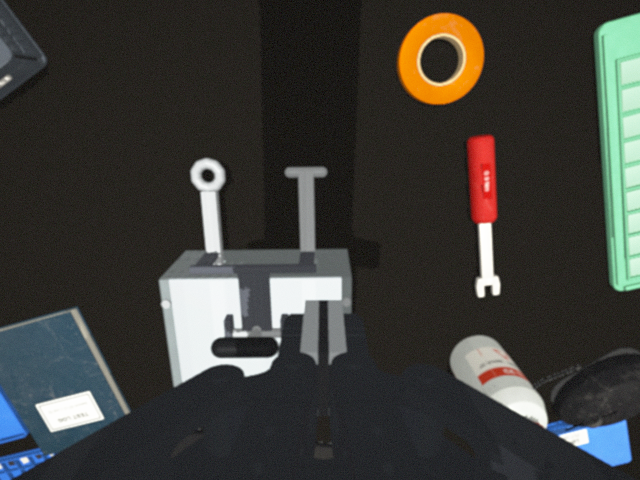

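The wrist view shows the ring strap at (207,175) and the tee at (306,172). The black grip is at (245,347) and the tray is off to the right. In the bin frame, the grip is at (28, 1), the ring eye at (-71, -39), and the ring grip point at about (-42, -39).

>>> move_arm:
  deltas:
    - {"dx": -0.01,"dy": -0.018,"dz": 0,"roll": 0.003,"fingers": 1}
    - {"dx": -0.01,"dy": -0.018,"dz": 0,"roll": 0,"fingers": 1}
    - {"dx": -0.01,"dy": -0.018,"dz": 0,"roll": 0,"fingers": 1}
    - {"dx": 0,"dy": 0,"dz": 0.03,"roll": 0,"fingers": 1}
    - {"dx": 0,"dy": 0,"dz": 0.03,"roll": 0,"fingers": 1}
    - {"dx": 0,"dy": 0,"dz": 0.03,"roll": 0,"fingers": 1}
    - {"dx": 0,"dy": 0,"dz": 0.029,"roll": 0,"fingers": 1}
    - {"dx": 0,"dy": 0,"dz": 0,"roll": 0,"fingers": 1}
    - {"dx": 0,"dy": 0,"dz": 0,"roll": 0,"fingers": 1}

```text
clock: 3.12
position: [0.5327, -0.1807, 0.1303]
orientation: [[-0.97, 0.243, -0.003], [0.243, 0.97, 0.002], [0.004, 0.001, -1.0]]
contact_force: [0.4, 0.1, 0.5]
opening: 0.0001
gripper_force: 0.0
```

>>> move_arm:
  deltas:
    - {"dx": -0.008,"dy": -0.004,"dz": 0,"roll": 0,"fingers": 1}
    - {"dx": -0.006,"dy": 0,"dz": 0,"roll": 0,"fingers": 1}
    - {"dx": -0.005,"dy": 0,"dz": 0,"roll": 0,"fingers": 1}
    - {"dx": -0.004,"dy": 0,"dz": 0,"roll": 0,"fingers": 1}
    - {"dx": -0.004,"dy": 0,"dz": 0,"roll": 0,"fingers": 1}
    - {"dx": -0.004,"dy": 0,"dz": 0,"roll": 0,"fingers": 1}
    - {"dx": -0.004,"dy": 0,"dz": 0,"roll": 0,"fingers": 1}
    - {"dx": -0.004,"dy": 0,"dz": 0,"roll": 0,"fingers": 1}

```text
clock: 3.78
position: [0.5686, -0.1958, 0.131]
orientation: [[-0.969, 0.245, -0.005], [0.245, 0.969, 0.002], [0.005, 0.001, -1.0]]
contact_force: [-5.2, 1.7, 3.8]
opening: 0.0003
gripper_force: 2.2
```

>>> move_arm:
  deltas:
    - {"dx": -0.004,"dy": 0,"dz": 0,"roll": 0,"fingers": 1}
    - {"dx": -0.004,"dy": 0,"dz": 0,"roll": 0,"fingers": 1}
    - {"dx": -0.004,"dy": 0,"dz": 0,"roll": 0,"fingers": 1}
    - {"dx": -0.004,"dy": 0,"dz": 0,"roll": 0,"fingers": 1}
    - {"dx": 0,"dy": 0,"dz": 0,"roll": 0,"fingers": 1}
    - {"dx": 0,"dy": 0,"dz": 0,"roll": 0,"fingers": 1}

```text
clock: 4.28
position: [0.5866, -0.2002, 0.1313]
orientation: [[-0.97, 0.245, 0.001], [0.245, 0.97, -0.0], [-0.001, -0.0, -1.0]]
contact_force: [0.1, 0.6, 0.4]
opening: -0.0002
gripper_force: 0.0
```

The force dropped, so the latch has snapped over. Next I'll rise and go back above the ring strap.

>>> move_arm:
  deltas:
    - {"dx": 0.004,"dy": 0,"dz": -0.01,"roll": 0,"fingers": 1}
    - {"dx": 0,"dy": 0,"dz": -0.03,"roll": 0,"fingers": 1}
    - {"dx": 0,"dy": 0,"dz": -0.035,"roll": 0,"fingers": 1}
    - {"dx": 0,"dy": 0,"dz": -0.035,"roll": 0,"fingers": 1}
    - {"dx": 0.02,"dy": -0.01,"dz": 0,"roll": 0,"fingers": 0.5}
    - {"dx": 0.02,"dy": -0.01,"dz": 0,"roll": 0,"fingers": 0.5}
    - {"dx": 0.02,"dy": -0.01,"dz": 0,"roll": 0,"fingers": 0.5}
    - {"dx": 0.02,"dy": -0.008,"dz": 0,"roll": 0,"fingers": 0.5}
    - {"dx": 0,"dy": 0,"dz": 0,"roll": 0,"fingers": 0.5}
    - {"dx": 0,"dy": 0,"dz": 0,"roll": 0,"fingers": 0.5}

```text
clock: 5.12
position: [0.4942, -0.2168, 0.2422]
orientation: [[-0.969, 0.247, 0.002], [0.247, 0.969, 0.001], [-0.002, 0.001, -1.0]]
contact_force: [0.5, 0.3, 0.0]
opening: 0.0424
gripper_force: 0.0
```

```bash
python3 m.py w2.png; python3 -c "
from h import *
g=grab('scene');P=pts(g)
B=np.stack([(P[...,:2]-[.552,-.1905])@[.970,-.242],(P[...,:2]-[.552,-.1905])@[.242,.970],P[...,2]],-1)*1000
x,y,z=np.moveaxis(B,-1,0)
for lo,hi in((76,85),(85,95),(95,105),(105,115),(115,140)):
  m=(z>lo)&(z<hi)&(x>-45)&(x<100)&(abs(y)<60)
  if m.sum():print(lo,m.sum(),np.round(np.percentile(x[m],[2,50,98])),np.round(np.percentile(y[m],[2,98])))
save(cv2.resize(g[0][260:400,350:520],None,fx=4,fy=4),'s2.png')"
```

```text
cover 14685 x [  2.  52. 126.] y [-73. -27.  74.] z [65. 68. 70.] rect [65.  1.] [127. 150.] 0.4
lever 3018 x [-12.   8.  70.] y [-40.  -5.  39.] z [ 91. 110. 129.] rect [29.  0.] [85. 80.] 0.9
grip 979 x [ 4. 62. 71.] y [-23.  -7.  29.] z [112. 127. 130.] rect [37.  2.] [68. 75.] 0.5
front 2741 x [-17.   2.  12.] y [-46.  -7.  46.] z [ 84. 106. 112.] rect [-1.  0.] [33. 95.] 0.2
ring 897 x [-85. -71. -55.] y [-52. -39. -27.] z [31. 34. 36.] rect [-70. -38.] [31. 27.] 29.8
ringbar 625 x [-50. -33. -15.] y [-45. -40. -34.] z [34. 35. 37.] rect [-33. -40.] [11. 35.] 89.9
tee 794 x [-78. -71. -54.] y [24. 39. 55.] z [28. 35. 37.] rect [-66.  39.] [33. 24.] 89.5
teebar 706 x [-50. -33. -15.] y [34. 39. 46.] z [27. 35. 37.] rect [-32.  40.] [35. 13.] 0.0
76 180 [-19.  43.  58.] [-42.  41.]
85 164 [-20. -12.  51.] [-45.  45.]
95 161 [-11.  -4.  56.] [-45.  46.]
105 246 [-2.  1. 59.] [-46.  47.]
115 193 [56. 59. 67.] [-21.  19.]
```

View pics/s2.png

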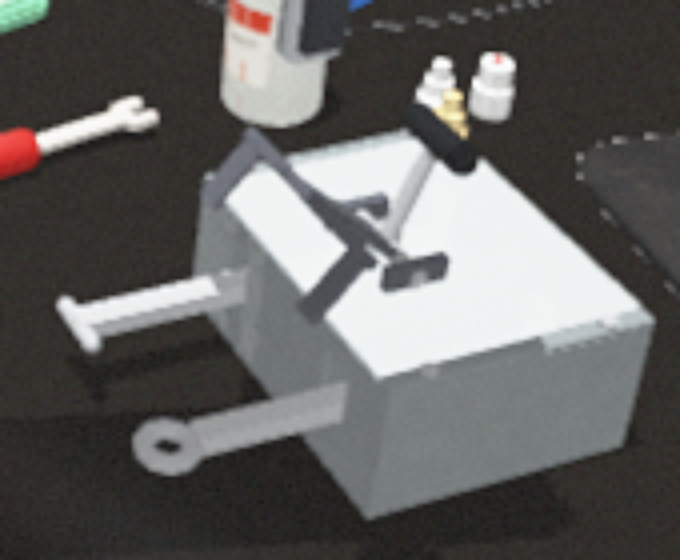

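The scene crop shows the lever leaning back with its grip at crop (440,135). Both tongues are raised to about crop (320,300) and (215,185), and the straps are untouched. A released tongue reaches x of about -20 at z = 85, close to where the gripper's body will come. So I'll first grip a little high, draw the strap 15 mm, then re-grip lower.

>>> move_arm:
  deltas:
    - {"dx": -0.002,"dy": 0,"dz": 0.03,"roll": 0,"fingers": 0.5}
    - {"dx": 0,"dy": 0,"dz": 0.035,"roll": 0,"fingers": 0.5}
    - {"dx": 0,"dy": 0,"dz": 0.035,"roll": 0,"fingers": 0.5}
    - {"dx": 0,"dy": 0,"dz": 0.035,"roll": 0,"fingers": 0.5}
    - {"dx": 0,"dy": 0,"dz": 0.03,"roll": 0,"fingers": 0.5}
    - {"dx": 0,"dy": 0,"dz": 0.015,"roll": 0,"fingers": 0.5}
    - {"dx": 0,"dy": 0,"dz": 0,"roll": 0,"fingers": 0.5}
    - {"dx": 0,"dy": 0,"dz": 0,"roll": 0,"fingers": 0.5}

```text
clock: 5.88
position: [0.4976, -0.2165, 0.0607]
orientation: [[-0.97, 0.244, -0.001], [0.244, 0.97, 0.0], [0.001, -0.0, -1.0]]
contact_force: [0.7, 0.6, -0.1]
opening: 0.0427
gripper_force: 0.0
```

>>> move_arm:
  deltas:
    - {"dx": 0,"dy": -0.001,"dz": 0.006,"roll": 0,"fingers": 0.5}
    - {"dx": 0,"dy": 0,"dz": 0.005,"roll": 0,"fingers": 0.5}
    - {"dx": 0,"dy": 0,"dz": 0,"roll": 0,"fingers": 0.7}
    - {"dx": 0,"dy": 0,"dz": 0,"roll": 0,"fingers": 1}
    - {"dx": 0,"dy": 0,"dz": 0,"roll": 0,"fingers": 1}
    - {"dx": 0,"dy": 0,"dz": 0,"roll": 0,"fingers": 1}
    - {"dx": 0,"dy": 0,"dz": 0,"roll": 0,"fingers": 1}
  newtons: 25

```text
clock: 6.47
position: [0.4973, -0.2178, 0.0508]
orientation: [[-0.97, 0.245, 0.001], [0.245, 0.97, -0.0], [-0.001, 0.0, -1.0]]
contact_force: [-0.1, -0.7, 0.7]
opening: 0.0111
gripper_force: 26.5
```

>>> move_arm:
  deltas:
    - {"dx": 0.003,"dy": 0,"dz": 0,"roll": 0,"fingers": 1}
    - {"dx": 0.004,"dy": 0,"dz": 0,"roll": 0,"fingers": 1}
    - {"dx": 0.004,"dy": 0,"dz": 0,"roll": 0,"fingers": 1}
    - {"dx": 0.004,"dy": 0,"dz": 0,"roll": 0,"fingers": 1}
    - {"dx": 0,"dy": 0,"dz": 0,"roll": 0,"fingers": 1}
    - {"dx": 0,"dy": 0,"dz": 0,"roll": 0,"fingers": 0.7}
    - {"dx": 0,"dy": 0,"dz": 0,"roll": 0,"fingers": 0.7}
    - {"dx": 0,"dy": 0,"dz": 0.005,"roll": 0,"fingers": 0.7}
    - {"dx": 0,"dy": 0,"dz": 0,"roll": 0,"fingers": 1}
    - {"dx": 0,"dy": 0,"dz": 0,"roll": 0,"fingers": 1}
    - {"dx": 0,"dy": 0,"dz": 0,"roll": 0,"fingers": 1}
  newtons: 30

```text
clock: 7.38
position: [0.4819, -0.2139, 0.0449]
orientation: [[-0.97, 0.245, -0.001], [0.245, 0.97, 0.001], [0.001, 0.0, -1.0]]
contact_force: [-0.7, -0.2, -0.5]
opening: 0.0109
gripper_force: 33.3
```

The strap is held with a 33 N grip. I'll draw it out level by about 70 mm, until the foot is close behind the wall.

>>> move_arm:
  deltas:
    - {"dx": 0.005,"dy": 0,"dz": 0,"roll": 0,"fingers": 1}
    - {"dx": 0.007,"dy": 0,"dz": 0,"roll": 0,"fingers": 1}
    - {"dx": 0.007,"dy": 0,"dz": 0,"roll": 0,"fingers": 1}
    - {"dx": 0.007,"dy": 0,"dz": 0,"roll": 0,"fingers": 1}
    - {"dx": 0.007,"dy": 0,"dz": 0,"roll": 0,"fingers": 1}
    - {"dx": 0.007,"dy": 0,"dz": 0,"roll": 0,"fingers": 1}
    - {"dx": 0.007,"dy": 0,"dz": 0,"roll": 0,"fingers": 1}
    - {"dx": 0.007,"dy": 0,"dz": 0,"roll": 0,"fingers": 1}
    - {"dx": 0.005,"dy": 0,"dz": 0,"roll": 0,"fingers": 1}
    - {"dx": 0.005,"dy": 0,"dz": 0,"roll": 0,"fingers": 1}
    - {"dx": 0.004,"dy": 0,"dz": 0,"roll": 0,"fingers": 1}
    - {"dx": 0,"dy": 0,"dz": 0,"roll": 0,"fingers": 1}

```text
clock: 8.38
position: [0.4154, -0.1972, 0.0452]
orientation: [[-0.969, 0.246, -0.001], [0.246, 0.969, 0.001], [0.001, 0.0, -1.0]]
contact_force: [0.3, -0.2, -1.8]
opening: 0.0107
gripper_force: 33.3
```

>>> move_arm:
  deltas:
    - {"dx": 0,"dy": 0,"dz": -0.0065,"roll": 0,"fingers": 1}
    - {"dx": -0.0006,"dy": 0,"dz": -0.0064,"roll": 0,"fingers": 1}
    - {"dx": -0.0007,"dy": 0,"dz": -0.0065,"roll": 0,"fingers": 1}
    - {"dx": -0.001,"dy": 0,"dz": -0.0064,"roll": 0,"fingers": 1}
    - {"dx": -0.0013,"dy": 0,"dz": -0.0063,"roll": 0,"fingers": 1}
    - {"dx": -0.0015,"dy": 0,"dz": -0.0063,"roll": 0,"fingers": 1}
    - {"dx": -0.0018,"dy": 0,"dz": -0.0062,"roll": 0,"fingers": 1}
    - {"dx": -0.0021,"dy": 0,"dz": -0.0062,"roll": 0,"fingers": 1}
    - {"dx": 0,"dy": 0,"dz": 0,"roll": 0,"fingers": 1}

```text
clock: 9.13
position: [0.4267, -0.2002, 0.0975]
orientation: [[-0.97, 0.245, 0.003], [0.245, 0.97, -0.001], [-0.003, -0.0, -1.0]]
contact_force: [0.9, 0.7, -2.1]
opening: 0.0112
gripper_force: 30.7
```

```bash
python3 -c "
from h import *
g=grab('scene');save(cv2.resize(g[0][260:400,330:520],None,fx=4,fy=4),'s3.png')"
```

```text
(no output)
```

View pics/s3.png

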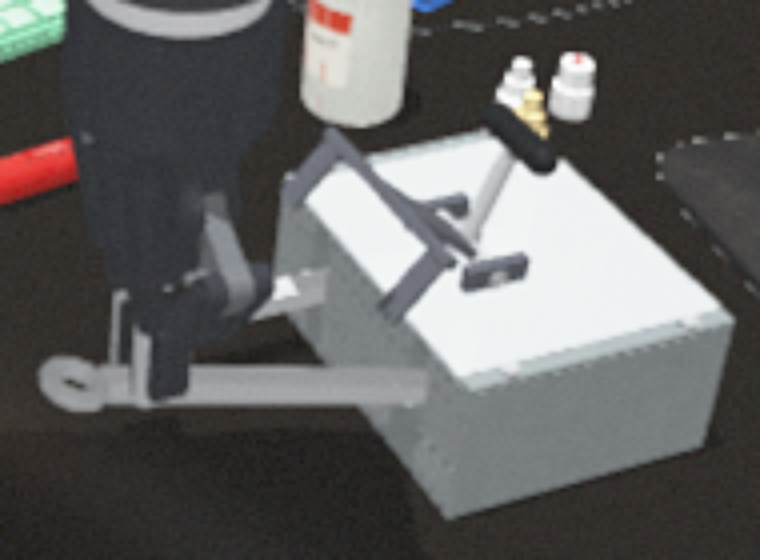

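The strap has tilted about 20 degrees, with its ring raised at crop (75,385) and the bar running to the slot at crop (420,385). I'll continue to 40 degrees.

>>> move_arm:
  deltas:
    - {"dx": -0.0024,"dy": 0,"dz": -0.0061,"roll": 0,"fingers": 1}
    - {"dx": -0.0026,"dy": 0,"dz": -0.0059,"roll": 0,"fingers": 1}
    - {"dx": -0.0029,"dy": 0,"dz": -0.0058,"roll": 0,"fingers": 1}
    - {"dx": -0.0031,"dy": 0,"dz": -0.0057,"roll": 0,"fingers": 1}
    - {"dx": -0.0034,"dy": 0,"dz": -0.0055,"roll": 0,"fingers": 1}
    - {"dx": -0.0036,"dy": 0,"dz": -0.0054,"roll": 0,"fingers": 1}
    - {"dx": -0.0038,"dy": 0,"dz": -0.0053,"roll": 0,"fingers": 1}
    - {"dx": -0.004,"dy": 0,"dz": -0.005,"roll": 0,"fingers": 1}
    - {"dx": 0,"dy": 0,"dz": 0,"roll": 0,"fingers": 1}

```text
clock: 9.93
position: [0.4518, -0.2064, 0.142]
orientation: [[-0.97, 0.245, 0.003], [0.245, 0.97, -0.001], [-0.003, -0.0, -1.0]]
contact_force: [0.3, 0.6, -1.1]
opening: 0.0107
gripper_force: 29.2
```

>>> move_arm:
  deltas:
    - {"dx": 0.003,"dy": 0,"dz": 0,"roll": 0,"fingers": 1}
    - {"dx": 0.003,"dy": 0,"dz": 0,"roll": 0,"fingers": 1}
    - {"dx": 0.003,"dy": 0,"dz": 0,"roll": 0,"fingers": 1}
    - {"dx": 0.003,"dy": 0,"dz": 0,"roll": 0,"fingers": 1}
    - {"dx": 0.003,"dy": 0,"dz": 0,"roll": 0,"fingers": 1}
    - {"dx": 0.003,"dy": 0,"dz": 0,"roll": 0,"fingers": 1}

```text
clock: 10.43
position: [0.4328, -0.2016, 0.1408]
orientation: [[-0.969, 0.245, 0.002], [0.245, 0.969, -0.0], [-0.002, -0.0, -1.0]]
contact_force: [5.6, -1.1, -5.0]
opening: 0.0104
gripper_force: 29.2
```

>>> move_arm:
  deltas:
    - {"dx": 0.002,"dy": 0,"dz": 0.001,"roll": 0,"fingers": 1}
    - {"dx": 0.002,"dy": 0,"dz": 0.001,"roll": 0,"fingers": 1}
    - {"dx": 0.002,"dy": 0,"dz": 0.001,"roll": 0,"fingers": 1}

```text
clock: 10.68
position: [0.4314, -0.2012, 0.139]
orientation: [[-0.97, 0.245, 0.011], [0.245, 0.97, -0.004], [-0.011, -0.001, -1.0]]
contact_force: [11.0, -2.7, -6.4]
opening: 0.0103
gripper_force: 29.2
```

The foot is catching, so I'll stop and measure the strap's actual tilt.

```bash
cat > t.py <<'E'
from h import *
s=robot.observe();p=np.array(s["position"]);c=np.array([.552,-.1905]);R=np.array([[.970,-.242],[.242,.970]])
print("tcp bin",np.round(R@(p[:2]-c)*1000,1),p[2]*1000,np.round(s["contact_force"],1))
for n in("scene","side"):
    g=grab(n);P=pts(g)
    B=np.concatenate([(P[...,:2]-c)@R.T,P[...,2:]],-1)*1000
    x,y,z=np.moveaxis(B,-1,0)
    # bar side face, y ~ -46, between gripper and wall
    m=(abs(y+41)<9)&(x>-95)&(x<-4)&(z>20)&(z<150)
    q=B[m]
    for lo in range(-95,-4,10):
        k=q[(q[:,0]>=lo)&(q[:,0]<lo+10)]
        if len(k)>4: print(n,lo+5,len(k),np.round(np.percentile(k[:,2],[5,50,95])))
E
python3 t.py; python3 -c "
from h import *
g=grab('scene');save(cv2.resize(g[0][250:390,340:500],None,fx=4,fy=4),'s4.png')"
```

```text
tcp bin [-114.4  -39.6] 138.9723791411277 [11.  -2.7 -6.4]
scene -90 53 [ 93. 102. 106.]
scene -80 53 [ 86.  94. 100.]
scene -70 49 [80. 88. 93.]
scene -60 49 [74. 81. 86.]
scene -50 50 [66. 74. 80.]
scene -40 46 [62. 68. 72.]
scene -30 48 [54. 61. 66.]
scene -20 74 [47. 59. 90.]
scene -10 114 [ 43.  91. 101.]
scene 0 12 [ 37.  72. 103.]
side -90 48 [ 92. 101. 107.]
side -80 46 [ 86.  95. 100.]
side -70 48 [81. 88. 93.]
side -60 44 [73. 81. 87.]
side -50 43 [67. 75. 79.]
side -40 44 [59. 68. 74.]
side -30 41 [53. 61. 66.]
side -20 58 [46. 57. 86.]
side -10 102 [42. 88. 98.]
side 0 13 [ 39.  97. 101.]
```

View pics/s4.png

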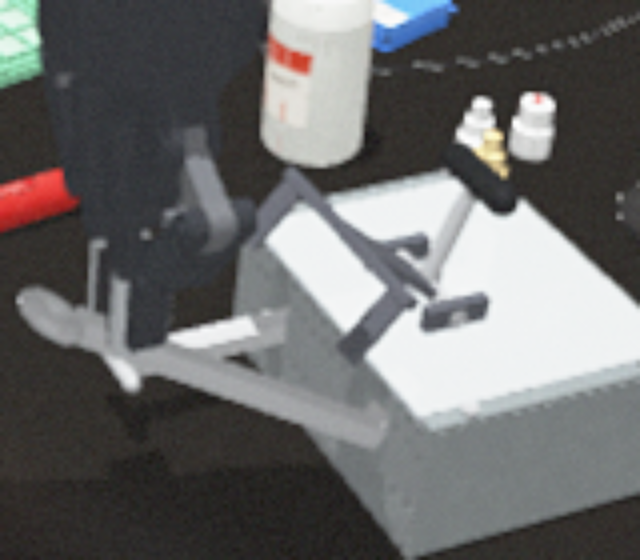

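The strap leans 34 degrees, with the ring at crop (45,310) and the bar entering the slot at crop (375,425). The force acts along the bar, so the foot's front face is bearing on the slot's upper edge while its heel is already past the sill. I'll ease back, then feed the foot through along its own length, down and out.

>>> move_arm:
  deltas:
    - {"dx": -0.003,"dy": 0,"dz": 0.001,"roll": 0,"fingers": 1}
    - {"dx": -0.002,"dy": 0,"dz": 0.002,"roll": 0,"fingers": 1}
    - {"dx": 0.002,"dy": 0,"dz": 0.003,"roll": 0,"fingers": 1}
    - {"dx": 0.002,"dy": 0,"dz": 0.003,"roll": 0,"fingers": 1}

```text
clock: 11.17
position: [0.4269, -0.2002, 0.1282]
orientation: [[-0.969, 0.245, -0.002], [0.245, 0.969, 0.001], [0.002, 0.0, -1.0]]
contact_force: [0.1, -0.4, -1.2]
opening: 0.0105
gripper_force: 29.7
```

```bash
python3 t.py | grep -v side
```

```text
tcp bin [-119.   -39.6] 128.19905918378853 [ 0.1 -0.4 -1.2]
scene -90 53 [79. 88. 92.]
scene -80 51 [72. 81. 86.]
scene -70 50 [66. 74. 79.]
scene -60 49 [59. 67. 73.]
scene -50 47 [54. 62. 66.]
scene -40 50 [47. 54. 60.]
scene -30 43 [39. 47. 53.]
scene -20 79 [34. 45. 90.]
scene -10 125 [ 31.  90. 100.]
scene 0 12 [ 31.  70. 102.]
```

>>> move_arm:
  deltas:
    - {"dx": 0.002,"dy": 0,"dz": 0.003,"roll": 0,"fingers": 1}
    - {"dx": 0.002,"dy": 0,"dz": 0.003,"roll": 0,"fingers": 1}
    - {"dx": 0.002,"dy": 0,"dz": 0.002,"roll": 0,"fingers": 1}
    - {"dx": 0.003,"dy": 0,"dz": 0.001,"roll": 0,"fingers": 1}
    - {"dx": 0.003,"dy": 0,"dz": 0,"roll": 0,"fingers": 1}

```text
clock: 11.68
position: [0.4156, -0.1972, 0.1195]
orientation: [[-0.969, 0.245, -0.001], [0.245, 0.969, 0.0], [0.001, 0.0, -1.0]]
contact_force: [0.3, 0.5, -1.3]
opening: 0.0103
gripper_force: 29.7
```

>>> move_arm:
  deltas:
    - {"dx": 0.003,"dy": 0,"dz": 0,"roll": 0,"fingers": 1}
    - {"dx": 0.004,"dy": 0,"dz": 0,"roll": 0,"fingers": 1}
    - {"dx": 0.004,"dy": 0,"dz": 0,"roll": 0,"fingers": 1}

```text
clock: 11.93
position: [0.4052, -0.1946, 0.1199]
orientation: [[-0.969, 0.245, 0.0], [0.245, 0.969, 0.0], [-0.0, 0.0, -1.0]]
contact_force: [-0.1, 0.2, -0.9]
opening: 0.0106
gripper_force: 29.7
```

Free, with no force on the tool. I'll pull clear of the tongues and rise.

>>> move_arm:
  deltas:
    - {"dx": 0.007,"dy": 0,"dz": 0,"roll": 0,"fingers": 1}
    - {"dx": 0.008,"dy": 0,"dz": 0,"roll": 0,"fingers": 1}
    - {"dx": 0.008,"dy": 0,"dz": 0,"roll": 0,"fingers": 1}
    - {"dx": 0,"dy": 0,"dz": -0.01,"roll": 0,"fingers": 1}
    - {"dx": 0,"dy": 0,"dz": -0.02,"roll": 0,"fingers": 1}
    - {"dx": 0,"dy": 0,"dz": -0.02,"roll": 0,"fingers": 1}
    - {"dx": 0,"dy": 0,"dz": -0.02,"roll": 0,"fingers": 1}
    - {"dx": 0,"dy": 0,"dz": -0.02,"roll": 0,"fingers": 1}
    - {"dx": 0,"dy": 0,"dz": -0.01,"roll": 0,"fingers": 1}
    - {"dx": 0,"dy": 0,"dz": 0,"roll": 0,"fingers": 1}
  newtons: 40

```text
clock: 12.77
position: [0.3849, -0.1897, 0.2223]
orientation: [[-0.969, 0.245, 0.006], [0.245, 0.97, -0.0], [-0.006, 0.001, -1.0]]
contact_force: [-0.4, -0.5, -2.2]
opening: 0.0099
gripper_force: 41.0
```

```bash
python3 -c "
from h import *
g=grab('scene');save(cv2.resize(g[0][150:400,220:520],None,fx=2.5,fy=2.3),'s5.png')
for n in ('scene','side'):
  P=pts(grab(n)).reshape(-1,3)*1000;p=np.array(robot.observe()['position'])*1000
  u=np.array([.97,-.242]);v=np.array([.242,.97])
  a=(P[:,:2]-p[:2])@u;b=(P[:,:2]-p[:2])@v;z=P[:,2]-p[2]
  m=(abs(b)<9)&(a>15)&(a<160)&(z<-25)&(z>-160)&(P[:,2]>40)
  for lo in range(15,160,12):
    k=m&(a>=lo)&(a<lo+12)
    if k.sum()>4:print(n,lo+6,k.sum(),np.round(np.percentile(z[k],[3,50,97])))
print(robot.observe()['position'],robot.observe()['contact_force'])
"
```

```text
scene 21 73 [-44. -34. -28.]
scene 33 69 [-51. -42. -36.]
scene 45 77 [-59. -50. -44.]
scene 57 67 [-67. -58. -52.]
scene 69 66 [-74. -66. -59.]
scene 81 65 [-82. -74. -67.]
scene 93 65 [-90. -82. -75.]
scene 105 60 [-99. -89. -83.]
scene 117 107 [-97. -86. -76.]
scene 129 43 [-81. -74. -71.]
scene 141 16 [-137. -135. -132.]
scene 153 86 [-135. -126. -119.]
scene 165 7 [-121. -118. -115.]
side 21 62 [-44. -34. -29.]
side 33 70 [-53. -43. -36.]
side 45 66 [-59. -51. -44.]
side 57 61 [-67. -58. -52.]
side 69 61 [-75. -66. -60.]
side 81 57 [-83. -74. -68.]
side 93 57 [-92. -82. -75.]
side 105 50 [-97. -90. -83.]
side 117 79 [-102.  -89.  -79.]
side 129 47 [-84. -77. -73.]
side 153 78 [-136. -129. -119.]
[ 0.3825345  -0.18872077  0.2189819 ] [-0.18703411 -0.22202906 -1.70314885]
```

View pics/s5.png

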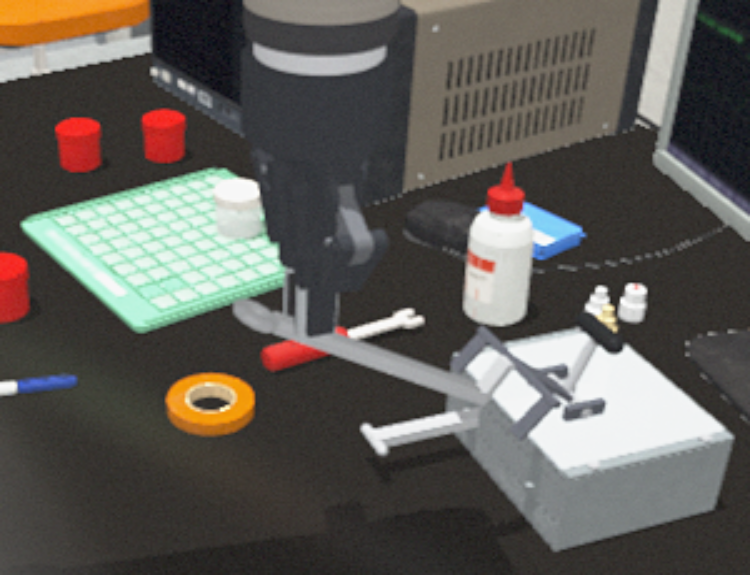

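The picture shows the strap fully out at about 34 degrees: ring at crop (255,315), foot at crop (480,385). The T-strap is still in its slot at (375,438), and the jar, wrench, tape and bottle are undisturbed. Next I'll measure the tray edges and the free space beside it.

Run:
```python
from h import *
for n,f in(("scene","a"),("side","b")):
    g=grab(n);im=np.load(f+".npz")["im"];P=np.load(f+".npz")["P"]
    h=cv2.cvtColor(im,cv2.COLOR_RGB2HSV);m=((h[...,0]>65)&(h[...,0]<95)&(h[...,1]>40)).astype(np.uint8)
    m[:200]=0;m[300:]=0;m=cv2.morphologyEx(m,cv2.MORPH_CLOSE,np.ones((5,5)))
    c=max(cv2.findContours(m,0,2)[0],key=cv2.contourArea)[:,0]
    r=np.c_[(c[:,0]-g[3])/g[2],(c[:,1]-g[4])/g[2],np.ones(len(c))]@g[5][:3,:3].T
    o=g[5][:3,3];q=o+r*((.008-o[2])/r[:,2:])
    R=cv2.minAreaRect((q[:,:2]*1000).astype(np.float32));print(n,R,np.round(cv2.boxPoints(R)).tolist())
    k=(P[...,2]>.03)&(P[...,1]>.24)&(P[...,1]<.4)&(P[...,0]>.55)&(P[...,0]<1)
    print("obstacle x min",np.percentile(P[k][:,0],[1,5,50]) if k.any() else None)
```

```text
scene ((553.3128662109375, 233.02345275878906), (245.2437286376953, 255.4320526123047), 0.1426248848438263) [[430.0, 360.0], [431.0, 105.0], [676.0, 106.0], [676.0, 361.0]]
obstacle x min [0.70871868 0.71601973 0.7249802 ]
side ((554.1481323242188, 231.11911010742188), (250.30580139160156, 260.4031982421875), 0.12776309251785278) [[429.0, 361.0], [429.0, 101.0], [680.0, 101.0], [679.0, 362.0]]
obstacle x min [0.71085849 0.71874446 0.72880798]
```

>>> move_arm:
  deltas:
    - {"dx": 0,"dy": 0,"dz": -0.01,"roll": -0.06,"fingers": 1}
    - {"dx": 0,"dy": 0,"dz": -0.01,"roll": -0.06,"fingers": 1}
    - {"dx": 0,"dy": 0,"dz": 0,"roll": -0.06,"fingers": 1}
    - {"dx": 0,"dy": 0,"dz": 0,"roll": -0.065,"fingers": 1}
    - {"dx": -0.0084,"dy": 0.02,"dz": 0,"roll": 0,"fingers": 1}
    - {"dx": -0.0084,"dy": 0.025,"dz": 0,"roll": 0,"fingers": 1}
    - {"dx": -0.0084,"dy": 0.025,"dz": 0,"roll": 0,"fingers": 1}
    - {"dx": -0.0084,"dy": 0.025,"dz": 0,"roll": 0,"fingers": 1}
    - {"dx": -0.0084,"dy": 0.025,"dz": 0,"roll": 0,"fingers": 1}
    - {"dx": -0.0084,"dy": 0.025,"dz": 0,"roll": 0,"fingers": 1}
    - {"dx": -0.0084,"dy": 0.025,"dz": 0,"roll": 0,"fingers": 1}
    - {"dx": -0.0084,"dy": 0.025,"dz": 0,"roll": 0,"fingers": 1}

```text
clock: 14.02
position: [0.4505, 0.0069, 0.2386]
orientation: [[-1.0, 0.003, -0.002], [0.003, 1.0, -0.0], [0.002, -0.0, -1.0]]
contact_force: [0.2, -0.7, -0.8]
opening: 0.0096
gripper_force: 40.9
```

>>> move_arm:
  deltas:
    - {"dx": -0.006,"dy": 0.027,"dz": 0,"roll": 0,"fingers": 1}
    - {"dx": -0.006,"dy": 0.027,"dz": 0,"roll": 0,"fingers": 1}
    - {"dx": -0.006,"dy": 0.027,"dz": 0,"roll": 0,"fingers": 1}
    - {"dx": -0.006,"dy": 0.027,"dz": 0,"roll": 0,"fingers": 1}
    - {"dx": -0.006,"dy": 0.027,"dz": 0,"roll": 0,"fingers": 1}
    - {"dx": -0.006,"dy": 0.027,"dz": 0,"roll": 0,"fingers": 1}
    - {"dx": -0.006,"dy": 0.027,"dz": 0,"roll": 0,"fingers": 1}
    - {"dx": -0.006,"dy": 0.027,"dz": 0,"roll": 0,"fingers": 1}
    - {"dx": -0.006,"dy": 0.027,"dz": 0,"roll": 0,"fingers": 1}
    - {"dx": -0.006,"dy": 0.027,"dz": 0,"roll": 0,"fingers": 1}
    - {"dx": -0.006,"dy": 0.023,"dz": 0,"roll": 0,"fingers": 1}
    - {"dx": 0,"dy": 0,"dz": 0,"roll": 0,"fingers": 1}

```text
clock: 15.02
position: [0.5168, 0.305, 0.2377]
orientation: [[-1.0, -0.004, -0.002], [-0.004, 1.0, 0.002], [0.002, 0.002, -1.0]]
contact_force: [-0.6, 1.1, -1.1]
opening: 0.0099
gripper_force: 40.9
```

```bash
cat > v.py <<'E'
from h import *
import sys
for n in ('scene','side'):
  P=pts(grab(n)).reshape(-1,3)*1000;p=np.array(robot.observe()['position'])*1000
  a,b,z=(P-p).T
  m=(abs(b)<10)&(a>12)&(a<160)&(z<-15)&(P[:,2]>float(sys.argv[1]))
  print(n,[(lo+6,int(k.sum()),*np.round(np.percentile(z[k],[3,50,97])),round(np.median(b[k]),1)) for lo in range(12,160,12) for k in [m&(a>=lo)&(a<lo+12)] if k.sum()>4])
print(np.round(p,1),np.round(robot.observe()['contact_force'],1))
E
python3 v.py 30
```

```text
scene [(18, 21, np.float64(-43.0), np.float64(-37.0), np.float64(-31.0), np.float64(-2.1)), (30, 25, np.float64(-52.0), np.float64(-45.0), np.float64(-38.0), np.float64(-0.7)), (42, 26, np.float64(-61.0), np.float64(-53.0), np.float64(-46.0), np.float64(-1.0)), (54, 22, np.float64(-67.0), np.float64(-60.0), np.float64(-54.0), np.float64(-1.1)), (66, 23, np.float64(-77.0), np.float64(-69.0), np.float64(-62.0), np.float64(-1.5)), (78, 23, np.float64(-84.0), np.float64(-76.0), np.float64(-69.0), np.float64(-0.9)), (90, 21, np.float64(-93.0), np.float64(-85.0), np.float64(-79.0), np.float64(-1.2)), (102, 21, np.float64(-101.0), np.float64(-93.0), np.float64(-87.0), np.float64(-0.4)), (114, 35, np.float64(-101.0), np.float64(-90.0), np.float64(-80.0), np.float64(0.9)), (126, 18, np.float64(-86.0), np.float64(-78.0), np.float64(-74.0), np.float64(0.1))]
side [(18, 28, np.float64(-45.0), np.float64(-36.0), np.float64(-30.0), np.float64(-4.2)), (30, 25, np.float64(-53.0), np.float64(-45.0), np.float64(-37.0), np.float64(-3.9)), (42, 26, np.float64(-59.0), np.float64(-53.0), np.float64(-46.0), np.float64(-3.5)), (54, 25, np.float64(-68.0), np.float64(-62.0), np.float64(-54.0), np.float64(-3.5)), (66, 23, np.float64(-76.0), np.float64(-70.0), np.float64(-61.0), np.float64(-4.5)), (78, 22, np.float64(-84.0), np.float64(-76.0), np.float64(-69.0), np.float64(-3.5)), (90, 26, np.float64(-92.0), np.float64(-85.0), np.float64(-78.0), np.float64(-4.0)), (102, 21, np.float64(-101.0), np.float64(-93.0), np.float64(-86.0), np.float64(-5.9)), (114, 32, np.float64(-103.0), np.float64(-92.0), np.float64(-84.0), np.float64(-3.4)), (126, 25, np.float64(-86.0), np.float64(-80.0), np.float64(-75.0), np.float64(-3.3))]
[517.  299.2 237.9] [-0.2 -0.7 -1.8]
```

The strap is stable at 34 degrees, 135 mm from grip to foot. I'll lower it until the heel is just above the tray, shifting 22 mm forward so the levelling arc ends centred.

>>> move_arm:
  deltas:
    - {"dx": -0.01,"dy": 0,"dz": 0,"roll": 0,"fingers": 1}
    - {"dx": -0.012,"dy": 0,"dz": 0.015,"roll": 0,"fingers": 1}
    - {"dx": 0,"dy": 0,"dz": 0.025,"roll": 0,"fingers": 1}
    - {"dx": 0,"dy": 0,"dz": 0.025,"roll": 0,"fingers": 1}
    - {"dx": 0,"dy": 0,"dz": 0.025,"roll": 0,"fingers": 1}
    - {"dx": 0,"dy": 0,"dz": 0.015,"roll": 0,"fingers": 1}
    - {"dx": 0,"dy": 0,"dz": 0.008,"roll": 0,"fingers": 1}
    - {"dx": 0,"dy": 0,"dz": 0,"roll": 0,"fingers": 1}
    - {"dx": 0,"dy": 0,"dz": 0,"roll": 0,"fingers": 1}
  newtons: 28

```text
clock: 15.87
position: [0.5406, 0.2976, 0.1271]
orientation: [[-1.0, 0.004, 0.001], [0.004, 1.0, -0.0], [-0.001, -0.0, -1.0]]
contact_force: [1.0, -0.7, -0.4]
opening: 0.01
gripper_force: 40.9
```

>>> move_arm:
  deltas:
    - {"dx": 0,"dy": 0,"dz": 0.003,"roll": 0,"fingers": 1}
    - {"dx": 0,"dy": 0,"dz": 0.003,"roll": 0,"fingers": 1}
    - {"dx": 0,"dy": 0,"dz": 0.003,"roll": 0,"fingers": 1}
    - {"dx": 0,"dy": 0,"dz": 0.002,"roll": 0,"fingers": 1}

```text
clock: 16.2
position: [0.5399, 0.2987, 0.1161]
orientation: [[-1.0, 0.003, 0.001], [0.003, 1.0, 0.001], [-0.001, 0.001, -1.0]]
contact_force: [-0.6, 0.4, -2.0]
opening: 0.0095
gripper_force: 40.9
```

>>> move_arm:
  deltas:
    - {"dx": 0,"dy": 0,"dz": 0.003,"roll": 0,"fingers": 1}
    - {"dx": 0.0025,"dy": 0,"dz": 0.004,"roll": 0,"fingers": 1}
    - {"dx": 0.0025,"dy": 0,"dz": 0.004,"roll": 0,"fingers": 1}
    - {"dx": 0.0022,"dy": 0,"dz": 0.0042,"roll": 0,"fingers": 1}
    - {"dx": 0.0021,"dy": 0,"dz": 0.0042,"roll": 0,"fingers": 1}

```text
clock: 16.62
position: [0.5302, 0.2988, 0.0963]
orientation: [[-1.0, 0.003, 0.0], [0.003, 1.0, 0.0], [-0.0, 0.0, -1.0]]
contact_force: [-1.3, -0.8, 2.1]
opening: 0.0097
gripper_force: 41.8
```

```bash
python3 v.py 14
```

```text
scene [(18, 21, np.float64(-37.0), np.float64(-32.0), np.float64(-25.0), np.float64(-4.8)), (30, 21, np.float64(-43.0), np.float64(-36.0), np.float64(-30.0), np.float64(-4.3)), (42, 22, np.float64(-50.0), np.float64(-43.0), np.float64(-37.0), np.float64(-4.3)), (54, 23, np.float64(-55.0), np.float64(-47.0), np.float64(-42.0), np.float64(-4.7)), (66, 21, np.float64(-61.0), np.float64(-55.0), np.float64(-49.0), np.float64(-5.0)), (78, 20, np.float64(-67.0), np.float64(-59.0), np.float64(-54.0), np.float64(-4.3)), (90, 21, np.float64(-72.0), np.float64(-65.0), np.float64(-59.0), np.float64(-5.5)), (102, 9, np.float64(-73.0), np.float64(-69.0), np.float64(-65.0), np.float64(-2.0)), (126, 30, np.float64(-73.0), np.float64(-65.0), np.float64(-55.0), np.float64(-2.5))]
side [(18, 23, np.float64(-39.0), np.float64(-33.0), np.float64(-26.0), np.float64(-6.5)), (30, 21, np.float64(-45.0), np.float64(-37.0), np.float64(-32.0), np.float64(-5.8)), (42, 24, np.float64(-52.0), np.float64(-43.0), np.float64(-37.0), np.float64(-5.6)), (54, 21, np.float64(-56.0), np.float64(-48.0), np.float64(-43.0), np.float64(-4.8)), (66, 20, np.float64(-62.0), np.float64(-54.0), np.float64(-50.0), np.float64(-7.1)), (78, 16, np.float64(-68.0), np.float64(-60.0), np.float64(-55.0), np.float64(-7.0)), (90, 22, np.float64(-73.0), np.float64(-66.0), np.float64(-61.0), np.float64(-5.8)), (102, 16, np.float64(-78.0), np.float64(-71.0), np.float64(-66.0), np.float64(-6.0)), (114, 11, np.float64(-79.0), np.float64(-74.0), np.float64(-71.0), np.float64(-4.3)), (126, 38, np.float64(-79.0), np.float64(-69.0), np.float64(-56.0), np.float64(-3.1)), (138, 8, np.float64(-67.0), np.float64(-60.0), np.float64(-56.0), np.float64(-6.9))]
[529.8 298.6  95.9] [-0.8 -0.3  2.1]
```

>>> move_arm:
  deltas:
    - {"dx": 0.0019,"dy": 0,"dz": 0.0043,"roll": 0,"fingers": 1}
    - {"dx": 0.0019,"dy": 0,"dz": 0.0043,"roll": 0,"fingers": 1}
    - {"dx": 0.0016,"dy": 0,"dz": 0.0044,"roll": 0,"fingers": 1}
    - {"dx": 0.0016,"dy": 0,"dz": 0.0045,"roll": 0,"fingers": 1}
    - {"dx": 0.0013,"dy": 0,"dz": 0.0045,"roll": 0,"fingers": 1}
    - {"dx": 0.0013,"dy": 0,"dz": 0.0045,"roll": 0,"fingers": 1}
    - {"dx": 0.001,"dy": 0,"dz": 0.0046,"roll": 0,"fingers": 1}
    - {"dx": 0.0009,"dy": 0,"dz": 0.0046,"roll": 0,"fingers": 1}
    - {"dx": 0.0006,"dy": 0,"dz": 0.0046,"roll": 0,"fingers": 1}
    - {"dx": 0.0006,"dy": 0,"dz": 0.0046,"roll": 0,"fingers": 1}

```text
clock: 17.55
position: [0.5177, 0.2986, 0.051]
orientation: [[-1.0, 0.003, 0.0], [0.003, 1.0, 0.0], [-0.0, 0.0, -1.0]]
contact_force: [-1.7, -0.0, 1.9]
opening: 0.0099
gripper_force: 47.2
```

```bash
python3 v.py 14
```

```text
scene [(18, 22, np.float64(-27.0), np.float64(-20.0), np.float64(-16.0), np.float64(-4.6)), (30, 24, np.float64(-28.0), np.float64(-22.0), np.float64(-18.0), np.float64(-4.6)), (42, 24, np.float64(-31.0), np.float64(-23.0), np.float64(-20.0), np.float64(-3.5)), (54, 25, np.float64(-32.0), np.float64(-24.0), np.float64(-20.0), np.float64(-4.0)), (66, 23, np.float64(-32.0), np.float64(-26.0), np.float64(-22.0), np.float64(-3.8)), (78, 23, np.float64(-33.0), np.float64(-27.0), np.float64(-24.0), np.float64(-4.2)), (90, 21, np.float64(-35.0), np.float64(-28.0), np.float64(-26.0), np.float64(-4.2)), (102, 19, np.float64(-36.0), np.float64(-29.0), np.float64(-27.0), np.float64(-3.4)), (114, 5, np.float64(-31.0), np.float64(-30.0), np.float64(-29.0), np.float64(3.7)), (138, 21, np.float64(-31.0), np.float64(-22.0), np.float64(-15.0), np.float64(-2.8))]
side [(18, 18, np.float64(-28.0), np.float64(-22.0), np.float64(-19.0), np.float64(-5.9)), (30, 24, np.float64(-30.0), np.float64(-22.0), np.float64(-19.0), np.float64(-5.1)), (42, 20, np.float64(-31.0), np.float64(-24.0), np.float64(-21.0), np.float64(-4.3)), (54, 25, np.float64(-34.0), np.float64(-26.0), np.float64(-22.0), np.float64(-5.5)), (66, 26, np.float64(-34.0), np.float64(-28.0), np.float64(-24.0), np.float64(-5.3)), (78, 22, np.float64(-34.0), np.float64(-28.0), np.float64(-24.0), np.float64(-5.5)), (90, 20, np.float64(-35.0), np.float64(-29.0), np.float64(-26.0), np.float64(-5.7)), (102, 18, np.float64(-36.0), np.float64(-32.0), np.float64(-28.0), np.float64(-4.9)), (114, 15, np.float64(-35.0), np.float64(-32.0), np.float64(-29.0), np.float64(-2.6)), (126, 9, np.float64(-33.0), np.float64(-32.0), np.float64(-30.0), np.float64(-2.7)), (138, 30, np.float64(-35.0), np.float64(-31.0), np.float64(-18.0), np.float64(-3.7)), (150, 7, np.float64(-28.0), np.float64(-21.0), np.float64(-15.0), np.float64(-5.2))]
[517.6 298.5  50.7] [-1.4  1.   1.7]
```

>>> move_arm:
  deltas:
    - {"dx": 0.0005,"dy": 0,"dz": 0.004,"roll": 0,"fingers": 1}
    - {"dx": 0.0003,"dy": 0,"dz": 0.004,"roll": 0,"fingers": 1}
    - {"dx": 0,"dy": 0,"dz": 0.003,"roll": 0,"fingers": 1}
    - {"dx": 0,"dy": 0,"dz": 0.002,"roll": 0,"fingers": 1}
    - {"dx": 0,"dy": 0,"dz": 0,"roll": 0,"fingers": 1}
    - {"dx": 0,"dy": 0,"dz": 0,"roll": 0,"fingers": 1}

```text
clock: 18.15
position: [0.5168, 0.2982, 0.0383]
orientation: [[-1.0, 0.003, -0.001], [0.003, 1.0, -0.001], [0.001, -0.001, -1.0]]
contact_force: [-1.9, -0.8, 1.7]
opening: 0.01
gripper_force: 47.6
```

```bash
python3 v.py 12 | sed 's/np.float64//g'
```

```text
scene [(18, 21, (-25.0), (-18.0), (-16.0), (-4.8)), (30, 24, (-24.0), (-18.0), (-16.0), (-3.3)), (42, 23, (-25.0), (-19.0), (-16.0), (-4.8)), (54, 21, (-26.0), (-19.0), (-16.0), (-3.4)), (66, 24, (-25.0), (-20.0), (-18.0), (-3.1)), (78, 20, (-25.0), (-20.0), (-17.0), (-4.0)), (90, 20, (-26.0), (-20.0), (-17.0), (-3.7)), (102, 16, (-25.0), (-21.0), (-18.0), (-3.1))]
side [(18, 17, (-26.0), (-20.0), (-17.0), (-5.0)), (30, 26, (-25.0), (-20.0), (-17.0), (-5.5)), (42, 20, (-25.0), (-19.0), (-17.0), (-4.9)), (54, 22, (-26.0), (-21.0), (-18.0), (-3.6)), (66, 23, (-26.0), (-21.0), (-16.0), (-5.6)), (78, 21, (-25.0), (-20.0), (-17.0), (-5.6)), (90, 17, (-24.0), (-21.0), (-18.0), (-5.8)), (102, 20, (-25.0), (-22.0), (-17.0), (-4.8)), (114, 12, (-24.0), (-21.0), (-18.0), (-1.3)), (126, 9, (-23.0), (-20.0), (-18.0), (-1.4)), (138, 18, (-24.0), (-21.0), (-16.0), (-2.6))]
[516.9 298.3  38.5] [-1.4 -0.7  2. ]
```

>>> move_arm:
  deltas:
    - {"dx": 0,"dy": 0,"dz": 0.001,"roll": 0,"fingers": 1}
    - {"dx": 0,"dy": 0,"dz": 0.001,"roll": 0,"fingers": 1}
    - {"dx": 0,"dy": 0,"dz": 0.001,"roll": 0,"fingers": 1}
    - {"dx": 0,"dy": 0,"dz": 0,"roll": 0,"fingers": 1}

```text
clock: 18.58
position: [0.517, 0.299, 0.0355]
orientation: [[-1.0, 0.002, 0.0], [0.002, 1.0, 0.001], [-0.0, 0.001, -1.0]]
contact_force: [-0.8, 0.3, 1.4]
opening: 0.0097
gripper_force: 47.7
```

>>> move_arm:
  deltas:
    - {"dx": 0,"dy": 0,"dz": 0.001,"roll": 0,"fingers": 1}
    - {"dx": 0,"dy": 0,"dz": 0,"roll": 0,"fingers": 1}

```text
clock: 18.75
position: [0.517, 0.2985, 0.0344]
orientation: [[-1.0, 0.003, 0.0], [0.003, 1.0, -0.0], [-0.0, -0.0, -1.0]]
contact_force: [-1.5, -0.3, 1.3]
opening: 0.0101
gripper_force: 47.7
```

>>> move_arm:
  deltas:
    - {"dx": 0,"dy": 0,"dz": 0.001,"roll": 0,"fingers": 1}
    - {"dx": 0,"dy": 0,"dz": 0.001,"roll": 0,"fingers": 1}
    - {"dx": 0,"dy": 0,"dz": 0,"roll": 0,"fingers": 1}

```text
clock: 19.0
position: [0.5169, 0.2985, 0.0337]
orientation: [[-1.0, 0.003, -0.001], [0.003, 1.0, -0.0], [0.001, -0.0, -1.0]]
contact_force: [-3.9, -1.4, 10.9]
opening: 0.0099
gripper_force: 48.9
```

```bash
python3 v.py 12 | sed 's/np.float64//g'
python3 - <<'E'
from h import *
p=np.array(robot.observe()['position'])*1000
for n in('scene','side'):
    P=pts(grab(n)).reshape(-1,3)*1000;a,b,z=(P-p).T
    for l,h in((-56,-46),(-46,-36),(-36,-26)):
        m=(abs(b)<13)&(a>l)&(a<h)&(P[:,2]>13)&(P[:,2]<40)
        if m.sum()>3:print(n,"ring",l,m.sum(),np.round(np.percentile(P[m][:,2],[5,50,95])))
E
```

```text
scene [(18, 18, (-20.0), (-16.0), (-15.0), (-3.9)), (30, 16, (-21.0), (-17.0), (-15.0), (-2.4)), (42, 19, (-20.0), (-17.0), (-16.0), (-3.5)), (54, 16, (-21.0), (-17.0), (-15.0), (-3.4)), (66, 17, (-21.0), (-17.0), (-15.0), (-3.2)), (78, 17, (-22.0), (-17.0), (-15.0), (-3.0)), (90, 18, (-21.0), (-17.0), (-16.0), (-1.8)), (102, 13, (-21.0), (-17.0), (-15.0), (-1.3))]
side [(18, 10, (-21.0), (-18.0), (-15.0), (-2.7)), (30, 18, (-21.0), (-18.0), (-15.0), (-4.2)), (42, 15, (-20.0), (-18.0), (-15.0), (-4.8)), (54, 16, (-20.0), (-17.0), (-15.0), (-4.1)), (66, 17, (-20.0), (-17.0), (-16.0), (-3.5)), (78, 16, (-21.0), (-18.0), (-15.0), (-5.4)), (90, 15, (-21.0), (-19.0), (-16.0), (-3.1)), (102, 17, (-22.0), (-17.0), (-16.0), (-4.7)), (114, 11, (-19.0), (-17.0), (-15.0), (0.2)), (126, 9, (-18.0), (-16.0), (-16.0), (-0.4)), (138, 15, (-20.0), (-17.0), (-16.0), (-4.3))]
[516.9 298.4  33.7] [-4.3 -1.2  9.7]
scene ring -46 16 [14. 17. 18.]
scene ring -36 19 [13. 16. 18.]
side ring -46 12 [13. 16. 18.]
side ring -36 12 [14. 15. 19.]
```

The strap is flat and the force rises as it seats. I'll ease off, open and rise straight up.

>>> move_arm:
  deltas:
    - {"dx": 0,"dy": 0,"dz": -0.001,"roll": 0,"fingers": 1}
    - {"dx": 0,"dy": 0,"dz": 0,"roll": 0,"fingers": 0.8}
    - {"dx": 0,"dy": 0,"dz": 0,"roll": 0,"fingers": 0.6}
    - {"dx": 0,"dy": 0,"dz": 0,"roll": 0,"fingers": 0.5}
    - {"dx": 0,"dy": 0,"dz": 0,"roll": 0,"fingers": 0.5}
    - {"dx": 0,"dy": 0,"dz": -0.005,"roll": 0,"fingers": 0.5}
    - {"dx": 0,"dy": 0,"dz": -0.015,"roll": 0,"fingers": 0.5}
    - {"dx": 0,"dy": 0,"dz": -0.03,"roll": 0,"fingers": 0.5}
    - {"dx": 0,"dy": 0,"dz": -0.035,"roll": 0,"fingers": 0.5}
    - {"dx": 0,"dy": 0,"dz": -0.035,"roll": 0,"fingers": 0.5}
    - {"dx": 0,"dy": 0,"dz": -0.03,"roll": 0,"fingers": 0.5}
    - {"dx": 0,"dy": 0,"dz": 0,"roll": 0,"fingers": 0.5}

```text
clock: 20.2
position: [0.5209, 0.3005, 0.191]
orientation: [[-1.0, 0.003, 0.011], [0.003, 1.0, 0.008], [-0.011, 0.008, -1.0]]
contact_force: [1.2, 1.0, 0.4]
opening: 0.0428
gripper_force: 0.0
```

```bash
python3 -c "
from h import *
g=grab('scene');save(cv2.resize(g[0][180:400,200:520],None,fx=2.5,fy=2.5),'s6.png');print(robot.observe()['position'],robot.observe()['contact_force'])"
```

```text
[0.51935197 0.29979395 0.18784172] [ 0.20235393 -0.14424899 -0.09441545]
```

View pics/s6.png

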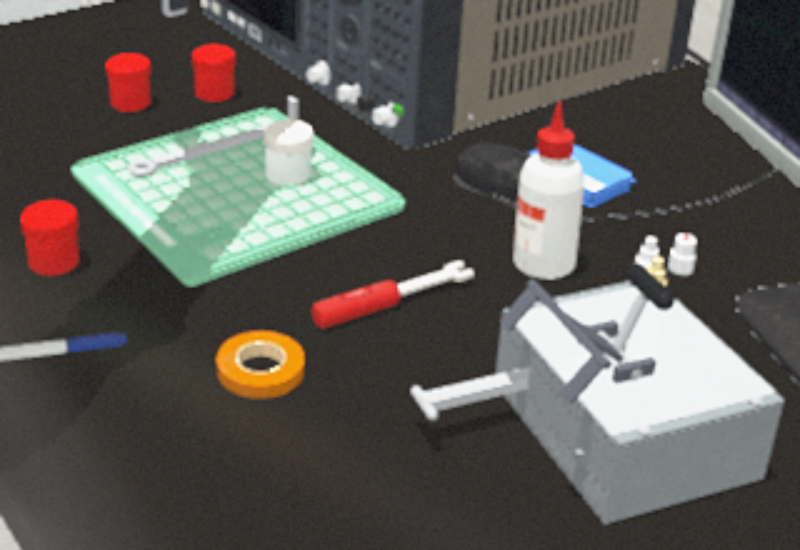

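The strap lies flat and wholly on the tray, from the ring at (145,168) to the foot at (292,108). The jar is standing, the T-strap is in the bin, and the bystanders are unmoved. I'm handing in the job.

```bash
python3 -c "
from bench import robot
print(robot.close_job())"
```

```text
the job is handed in; nothing more can be done
None
```

The job is handed in: latch released, and the ring-headed strap drawn out and laid flat, wholly on the mint-green tray; the T-headed strap is still in the bin, and the jar and other bench items look undisturbed in the final picture.

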